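Set out the wax-carving place

TASK

Set out the bench for wax carving: move the steel bar from the square bench block to the bench behind it (away from the robot), parallel to the block's far edge and centred on it, and lay the green wax ring flat on the middle of the block. Set the lump of wax half-way between the block and the spirit lamp, and stand the canister upright on the bench on the block's other side, straight out from the middle of that edge. Bar and canister belong 10 cm from the block, centre to centre; leave the polishing bar, pliers and bur stand where they are.

Things in the scene. Friction and masses are not known exactly. Their poses are not given: they have to be found in the camera images.
- block: square polished steel bench block, 65 x 65 x 18 mm, flat on the bench and fixed to it (it does not move); its flat top is 18 mm above the bench. Origin: centre of its underside, at bench height. Its x axis points to its far edge (away from the robot, turned at most 0.15 rad), y to its left edge, z up.
- lamp: spirit lamp, unlit: round grey foot 81 mm across and 16 mm high, black well, small burner on top, 66 mm high in all; fixed to the bench. Origin: centre of its underside. It stands straight out from the middle of the block's left or right edge (which one varies), 230 to 290 mm centre to centre, so it lies on the block's y axis. Its yaw means nothing.
- bar_mid (a point): plain steel bar, 19 x 62 x 13 mm, about 0.12 kg, at first lying flat on top of the block; the point is its centre, 6.5 mm above its underside. Its y axis runs along its 62 mm length, x across its 19 mm width, z up; either way round is the same.
- ring_mid (a point): green wax ring blank, a thick ring 37 to 38 mm across outside with an open hole, 14 mm high, lying flat on the bench; the point is its centre, 7 mm above its underside. z is up; yaw means nothing.
- lump_mid (a point): round lump of beeswax, a pale low puck 44 mm across and 22 mm high, on the bench; the point is its centre, 11 mm above its underside. z is up; yaw means nothing.
- canister_mid (a point): small black film canister with a grey lid, 31 mm across the body, 34 mm across the lid, 47 mm high, upright on the bench; the point is its centre, 23.5 mm above its underside. z is up; yaw means nothing.
- polish: bystander: bar of polishing compound in a paper sleeve, 34 x 96 x 32 mm, loose, at the near left; origin: centre of its underside, y along its length.
- pliers: bystander: small black-handled pliers lying flat, 128 x 37 x 8 mm, loose, at the back of the work; origin: centre of the underside, x along the length.
- burs: bystander: round knurled stand 74 mm across full of burs, 92 mm high, loose, at the far right; origin: centre of its underside.
There are look-alikes about, which are no part of the job. What is meant by the part that bears bar_mid is not orange, and is the smaller of those in its own colour.

How it is judged (in metres and radians):
At the end, for the whole second after the job is handed in: In the block's frame: bar flat on the bench 85-115 mm behind, 15 mm sideways, 0.2 rad; ring flat on the block within 12 mm of centre; lump on the bench within 13 mm of half-way to the lamp, 15 mm off line; canister upright on the side away from the lamp, 85-115 mm out, 15 mm off line; all at rest (x of bar_mid in the frame of block between 0.085 and 0.115 m and y of bar_mid in the frame of block between -0.015 and 0.015 m and z of bar_mid in the frame of block between 0.002 and 0.012 m and angle between the y axis of bar_mid and the y axis of block, either way round below 0.2 rad and horizontal distance between ring_mid and block below 0.012 m and z of ring_mid in the frame of block between 0.02 and 0.03 m and angle between each of ring_mid, lump_mid, canister_mid's own z axis and vertical below 0.15 rad and x of lump_mid in the frame of block between -0.015 and 0.015 m and z of lump_mid in the frame of block between 0.006 and 0.016 m and ((horizontal distance between lamp and block between 0.22 and 0.230001 m and horizontal distance between lump_mid and block below 0.128 m and horizontal distance between lump_mid and lamp below 0.128 m) or (horizontal distance between lamp and block between 0.23 and 0.240001 m and horizontal distance between lump_mid and block below 0.133 m and horizontal distance between lump_mid and lamp below 0.133 m) or (horizontal distance between lamp and block between 0.24 and 0.250001 m and horizontal distance between lump_mid and block below 0.138 m and horizontal distance between lump_mid and lamp below 0.138 m) or (horizontal distance between lamp and block between 0.25 and 0.260001 m and horizontal distance between lump_mid and block below 0.143 m and horizontal distance between lump_mid and lamp below 0.143 m) or (horizontal distance between lamp and block between 0.26 and 0.270001 m and horizontal distance between lump_mid and block below 0.148 m and horizontal distance between lump_mid and lamp below 0.148 m) or (horizontal distance between lamp and block between 0.27 and 0.280001 m and horizontal distance between lump_mid and block below 0.153 m and horizontal distance between lump_mid and lamp below 0.153 m) or (horizontal distance between lamp and block between 0.28 and 0.290001 m and horizontal distance between lump_mid and block below 0.158 m and horizontal distance between lump_mid and lamp below 0.158 m) or (horizontal distance between lamp and block between 0.29 and 0.300001 m and horizontal distance between lump_mid and block below 0.163 m and horizontal distance between lump_mid and lamp below 0.163 m)) and x of canister_mid in the frame of block between -0.015 and 0.015 m and z of canister_mid in the frame of block between 0.018 and 0.029 m and ((y of lamp in the frame of block above 0 m and y of canister_mid in the frame of block between -0.115 and -0.085 m) or (y of lamp in the frame of block below 0 m and y of canister_mid in the frame of block between 0.085 and 0.115 m)) and linear speed of each of bar, ring, lump, canister below 0.01 m/s and angular speed of each of bar, ring, lump, canister below 0.1 rad/s); the robot touches nothing.
It fails at once if the polishing bar was disturbed (moved more than 20 mm) (distance of polish from where it was at the start of the episode above 0.02 m).
It fails at once if the pair of pliers was disturbed (moved more than 20 mm) (distance of pliers from where it was at the start of the episode above 0.02 m).
It fails at once if the bur stand was disturbed (moved more than 20 mm) (distance of burs from where it was at the start of the episode above 0.02 m).
It also fails if it takes over 102 s, if anything falls off the work surface, if the arm or the gripper's body presses on something with over 40 N, if the wrist force passes 120 N, or if a joint passes its speed limit or range.

ROBOT

A 6-joint arm with a two-finger parallel gripper is mounted at the origin on a cart in front of the work surface, level with it; the furniture and walls round the work are solid. World frame = base frame: x ahead of the robot, y to its left, z up, the work surface at z = 0. Lengths are in m, angles in degrees, forces in N, time in s.
With the tool pointing down it reaches from about 0.35 to 0.875 m from the base axis. Payload 4.2 kg.
Tool frame: the origin (TCP) lies at the very end of the fingers, on their centre line; the grasp point (between the pads) lies 19 mm behind it; z points along the fingers, x is the direction in which the jaws open and shut, and the axes are right-handed (so a half turn about z gives the same grasp; the last joint's range is limited). The gripper opens to 87 mm and grips with 3 to 60 N. Pads are 19 mm wide; open, the fingers measure 117 mm over their backs; the gripper's body (75 mm by 190 mm) begins 51 mm behind the grasp point.
Start: joints at [-55.657, 22.042, 0.453, 0, -68.411, -14.817], TCP at [0.209, -0.589, 0.223] pointing down, gripper open.
Joint ranges: [-179.83, 179.83], [-69.29, 118.12], [-61.27, 80.66], [-181.25, 117.63], [-171.15, -9.14], [-177.46, 177.46]. Speed limits (degrees/s): [159.86, 159.86, 180, 180, 180, 180].

INTERFACE

Orientations are given as a 3x3 rotation matrix whose columns are the frame's x, y, z axes.
In Python, from station import sense, capture, finish_job gives the robot as it stands.
- The arm moves only by the shell command python3 -m crank 'ROWS' [OPENING]. ROWS is JSON, a list of rows, each a list of 4 numbers: the shift along the tool's x, y, z in m, then the turn about the tool's z in rad. A call has 1 to 5 rows; each row shifts and turns the commanded pose from where the row before left it, along the tool's axes as they then stand; what a row does not reach is not made up. A row lasts 1/12 s, in which the tool goes at most 41.7 mm and 7.16 degrees, less where a joint would pass 70% of its speed; a pose out of reach is approached as far as the arm can. A call with a gripper value outside its range is refused whole. OPENING is the finger opening in m, from 0 to 0.087, set as the call begins (- or left out, the last holds). The fingers move at their own pace and stop on an object; the grip force is fixed at half the most. Time passes only in rows, so rows that do not move let the fingers close. It gives the time, the measured TCP pose, the force and the opening at its end, in the units of the state.
- sense(): the state, without advancing time (a new reading comes with each control period).
- capture(name): name is "scene" or "side" or "wrist"; returns a dict with "pixels" (384x512x3 uint8, red, green, blue), "depth" (384x512 float32, m along the optical axis (not along the pixel's ray), 0 where there is no reading), "fx", "fy", "cx", "cy" (pixels), "world_from_camera" (4x4, takes a point from camera to world coordinates); the wrist camera has in their place "hand_eye" (4x4, takes a point from camera to tool coordinates, whose origin is the TCP and whose axes are the tool frame's). Camera axes: x right, y down, z forward; pixel columns grow to the right and rows downward; lengths in m; the calibration is good to about 2 mm. The wrist camera is an equidistant fisheye: a pixel r from the principal point sees the ray r / f radians off the axis. A picture is of the moment at which its call begins: read the wrist's pose just before it.
- finish_job(): hands the job in, once; it reports no verdict.
The state is a dict: "time_s": time; "joints": joint angles; "joint_velocities": joint speeds; "effort": joint torques, N m; "tcp_pos": TCP position; "ee_rot": TCP orientation; "wrist_force": force on the tool from outside, world axes, zero at the start; "moment": the same for the moment, N m; "gripper_width": opening from 0.0 (shut) to 1.0 (fully open).
Only numpy, scipy, OpenCV 4.12 (cv2) and the standard library are available. Lean on these libraries where they do the work, as an engineer would, in place of code of your own. Each camera call takes 0.05 s, during which the arm holds its last target.

## Working session

There is one attempt and no reset: what is moved stays moved. The work goes in short steps, Python scripts to look and compute and a shell command to move; the robot and the scene stay as the last step left them, time stands still between calls to the robot, and variables do not carry over. Pictures are saved under pics/ and viewed, and the job is handed in when it is done.

```bash
ls; mkdir -p pics
python3 - <<'E'
from station import sense,capture
import cv2,numpy as np,pickle
s=sense();print(s)
for n in("scene","side","wrist"):
    c=capture(n);cv2.imwrite(f"pics/{n}0.png",c["pixels"][:,:,::-1]);pickle.dump(c,open(f"{n}0.pkl","wb"))
    print(n,{k:(v if k not in("pixels","depth") else v.shape) for k,v in c.items()})
E
```

```text
pics
{'time_s': 0.0, 'joints': array([-5.56551563e+01,  2.20913753e+01,  3.79507759e-01, -2.92899005e-02,
       -6.84116407e+01, -1.48165833e+01]), 'joint_velocities': array([-0.09656481,  0.02809586,  0.09339607,  0.04675053,  0.03306413,
        0.09930447]), 'effort': array([-6.23968790e-04, -3.90669322e+01,  1.87405998e+01,  4.21986446e+00,
        1.09916952e-02, -1.88944755e-04]), 'tcp_pos': array([ 0.2087347 , -0.58846825,  0.22145051]), 'ee_rot': array([[-3.34093097e-01,  9.42539720e-01, -8.23646474e-04],
       [ 9.42537500e-01,  3.34094099e-01,  2.04794521e-03],
       [ 2.20544513e-03, -9.21133308e-05, -9.99997564e-01]]), 'wrist_force': array([-0.22573992, -0.11430143,  1.12789526]), 'moment': array([-0.02108069,  0.04617476, -0.0096903 ]), 'gripper_width': 0.9992011491451079}
scene {'pixels': (384, 512, 3), 'depth': (384, 512), 'fx': 355.62520662994166, 'fy': 355.62520662994166, 'cx': 252.60098101388454, 'cy': 195.74431546661782, 'world_from_camera': array([[ 0.51775955, -0.61674724,  0.59291474, -0.24121488],
       [-0.85542121, -0.38406234,  0.34749196, -0.43693139],

[... 353 characters left out ...]
19923],
       [-0.75648741,  0.28639783, -0.5879652 ,  0.59626087],
       [-0.01510347, -0.90642861, -0.42208893,  0.49182543],
       [ 0.        ,  0.        ,  0.        ,  1.        ]])}
wrist {'pixels': (384, 512, 3), 'depth': (384, 512), 'fx': 297.3186396354542, 'fy': 297.3186396354542, 'cx': 256.22286176539467, 'cy': 192.6206108809414, 'hand_eye': array([[ 9.99999122e-01, -6.98115074e-04,  1.12632756e-03,
        -4.45516227e-04],
       [ 4.00490104e-04,  9.69445630e-01,  2.45305952e-01,
        -6.67771091e-02],
       [-1.26316512e-03, -2.45305285e-01,  9.69445058e-01,
        -1.62794216e-01],
       [ 0.00000000e+00,  0.00000000e+00,  0.00000000e+00,
         1.00000000e+00]])}
```

View pics/scene0.png

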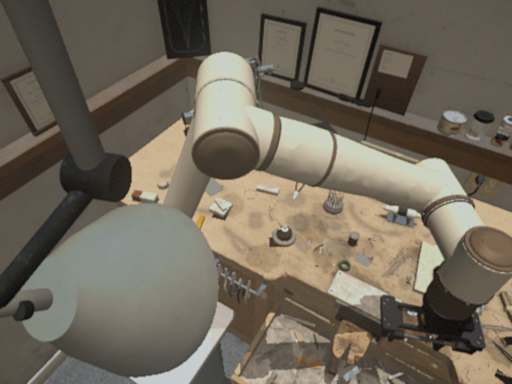

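View pics/side0.png

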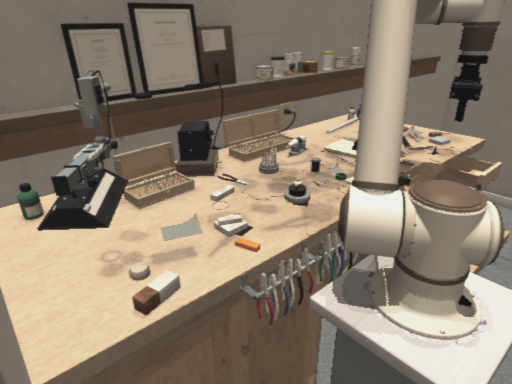

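View pics/wrist0.png

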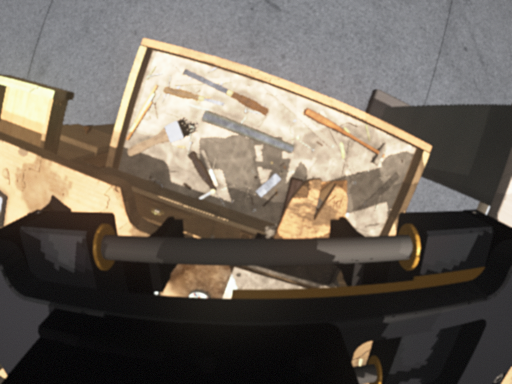

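Run:
```python
import cv2
a=cv2.imread("pics/side0.png")[145:315,120:360];cv2.imwrite("pics/side0z.png",cv2.resize(a,None,fx=3.3,fy=3.3,interpolation=cv2.INTER_CUBIC))
a=cv2.imread("pics/scene0.png")[170:310,110:400];cv2.imwrite("pics/scene0z.png",cv2.resize(a,None,fx=2.7,fy=2.7,interpolation=cv2.INTER_CUBIC))
```

```text
(no output)
```

View pics/side0z.png

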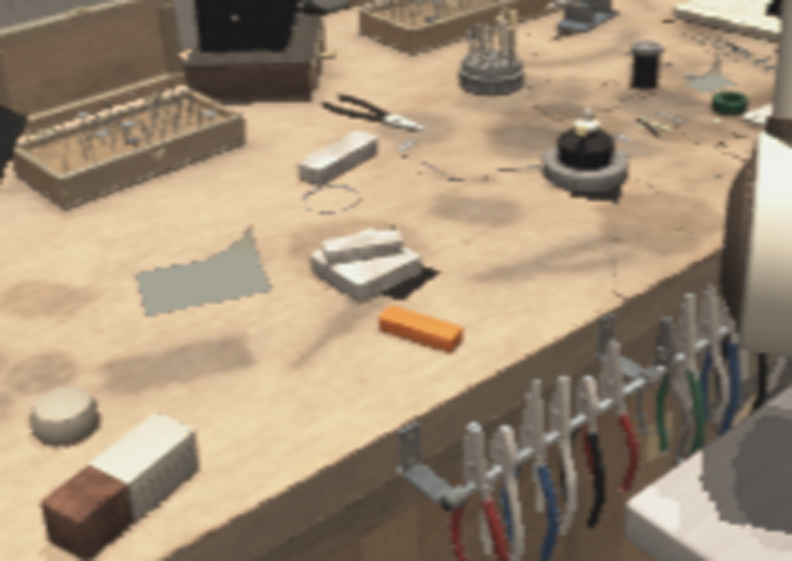

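View pics/scene0z.png

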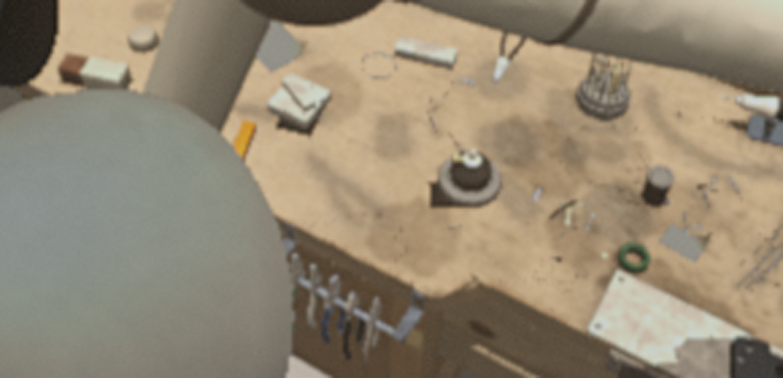

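```bash
cat > h.py <<'E'
import numpy as np,cv2,pickle
from station import sense,capture
def cloud(c):
    d=c["depth"];v,u=np.mgrid[:d.shape[0],:d.shape[1]]
    p=np.stack([(u-c["cx"])/c["fx"]*d,(v-c["cy"])/c["fy"]*d,d],-1)
    T=c["world_from_camera"];return p@T[:3,:3].T+T[:3,3]
def ray(c,u,v,z):
    T=c["world_from_camera"];r=T[:3,:3]@np.array([(u-c["cx"])/c["fx"],(v-c["cy"])/c["fy"],1])
    return T[:3,3]+r*(z-T[2,3])/r[2]
def wrays(c,s,uv):
    uv=np.atleast_2d(uv).astype(float)
    x=(uv[:,0]-c["cx"])/c["fx"];y=(uv[:,1]-c["cy"])/c["fy"];r=np.hypot(x,y)+1e-12
    dr=np.stack([np.sin(r)*x/r,np.sin(r)*y/r,np.cos(r)],-1)
    H=c["hand_eye"];R=s["ee_rot"]@H[:3,:3];o=s["tcp_pos"]+s["ee_rot"]@H[:3,3]
    return o,dr@R.T
def wray(c,s,uv,z):
    o,d=wrays(c,s,uv);return o+d*((z-o[2])/d[:,2])[:,None]
def wcloud(c,s):
    d=c["depth"];v,u=np.mgrid[:d.shape[0],:d.shape[1]]
    x=(u-c["cx"])/c["fx"];y=(v-c["cy"])/c["fy"];r=np.hypot(x,y)+1e-12
    dr=np.stack([np.sin(r)*x/r,np.sin(r)*y/r,np.cos(r)],-1)
    p=dr/np.maximum(np.cos(r),1e-3)[...,None]*d[...,None]
    H=c["hand_eye"];p=p@H[:3,:3].T+H[:3,3];return p@s["ee_rot"].T+s["tcp_pos"]
def go(x,y,z,s=None):
    s=s or sense();return s["ee_rot"].T@(np.array([x,y,z])-s["tcp_pos"])
E
python3 - <<'E'
from h import *
for n in("side","scene"):
    c=pickle.load(open(n+"0.pkl","rb"));P=cloud(c);m=(P[...,0]>.2)&(P[...,0]<1)&(abs(P[...,1])<.75)&(P[...,2]>.004)&(P[...,2]<.12)&(c["depth"]>0)
    k,l,st,ce=cv2.connectedComponentsWithStats(m.astype(np.uint8))
    for i in range(1,k):
        if st[i,4]<25: continue
        q=P[l==i];print(n,st[i],ce[i].round(),q.min(0).round(3),q.max(0).round(3),np.median(q,0).round(3))
E
```

```text
side [ 223  111   85   62 2690] [261. 141.] [ 0.653 -0.681  0.004] [ 1.    -0.206  0.12 ] [ 0.904 -0.356  0.042]
side [  37  136  185   95 7388] [132. 186.] [ 0.627 -0.163  0.004] [0.924 0.512 0.12 ] [0.771 0.226 0.061]
side [324 139  34  18 368] [344. 147.] [ 0.549 -0.723  0.004] [ 0.713 -0.567  0.05 ] [ 0.641 -0.622  0.014]
side [312 157   9  15 116] [316. 163.] [ 0.552 -0.381  0.004] [ 0.588 -0.343  0.048] [ 0.564 -0.356  0.032]
side [401 159  13   6  44] [407. 161.] [ 0.351 -0.678  0.005] [ 0.405 -0.656  0.019] [ 0.377 -0.664  0.011]
side [336 173  11   6  60] [341. 175.] [ 0.447 -0.4    0.004] [ 0.481 -0.356  0.015] [ 0.466 -0.371  0.011]
side [232 179  16   5  28] [240. 181.] [ 0.647 -0.099  0.004] [ 0.702 -0.077  0.008] [ 0.673 -0.09   0.005]
side [285 178  26  24 400] [297. 192.] [ 0.424 -0.186  0.004] [ 0.503 -0.108  0.066] [ 0.452 -0.135  0.02 ]
side [ 18 183  26  36 657] [ 30. 202.] [0.865 0.469 0.004] [0.906 0.521 0.1  ] [0.878 0.497 0.052]
side [211 185  24  16 197] [222. 192.] [ 0.611 -0.034  0.004] [0.655 0.057 0.02 ] [0.627 0.018 0.017]
side [189 213  10  10  50] [194
[... 2092 characters left out ...]
 [ 0.706 -0.571  0.052] [ 0.606 -0.607  0.015]
scene [339 259  12  12  88] [344. 265.] [ 0.442 -0.394  0.004] [ 0.486 -0.355  0.017] [ 0.466 -0.375  0.012]
scene [336 273  11  10  39] [341. 278.] [ 0.406 -0.401  0.004] [ 0.434 -0.367  0.008] [ 0.42  -0.385  0.005]
scene [343 277  38  39 298] [363. 296.] [ 0.349 -0.515  0.004] [ 0.443 -0.399  0.009] [ 0.395 -0.47   0.005]
scene [331 279  15  21  73] [338. 290.] [ 0.35  -0.417  0.004] [ 0.412 -0.372  0.008] [ 0.373 -0.392  0.005]
scene [345 295   9   9  31] [349. 299.] [ 0.35  -0.448  0.004] [ 0.377 -0.42   0.008] [ 0.362 -0.432  0.005]
scene [406 311  11   7  25] [410. 314.] [ 0.402 -0.619  0.004] [ 0.423 -0.592  0.016] [ 0.409 -0.607  0.006]
```

```bash
python3 - <<'E'
from h import *
c=pickle.load(open("scene0.pkl","rb"));P=cloud(c)
for v,u in((290,120),(350,130),(290,200),(240,150),(178,100),(300,40),(120,330)):print(u,v,P[v,u].round(3))
c=pickle.load(open("side0.pkl","rb"));P=cloud(c);print(P[65,390],P[240,430])
E
python3 -m crank '[[0.0078,0.0383,0,0],[0.0078,0.0383,0,0],[0.0078,0.0383,0,0],[0.0078,0.0383,0,0],[0.0078,0.0383,0,0]]'
python3 -m crank '[[0.0078,0.0383,0,0],[0.0078,0.0383,0,0],[0.0078,0.0383,0,0],[0.0078,0.0383,0,0],[0.0078,0.0383,0,0]]'
python3 -m crank '[[0.0078,0.0383,0,0],[0.0078,0.0383,0,0],[0,0,0,0]]'
python3 - <<'E'
from h import *
s=sense();c=capture("wrist");pickle.dump((s,c),open("w1.pkl","wb"));cv2.imwrite("pics/w1.png",c["pixels"][:,:,::-1]);print(s["tcp_pos"],s["joint_velocities"].round(1))
E
```

```text
120 290 [-0.177 -0.283  0.761]
130 350 [-0.199 -0.3    0.713]
200 290 [-0.13  -0.319  0.722]
150 240 [-0.128 -0.268  0.758]
100 178 [-0.147 -0.265  0.846]
40 300 [-0.216 -0.251  0.776]
330 120 [ 0.977 -0.083  0.169]
[0.13009247 0.00753981 0.42527454] [-0.01268191  0.05999028  0.16683536]
time_s: 0.57
tcp_pos: [0.3775, -0.487, 0.2223]
ee_rot: [[-0.334, 0.943, -0.0], [0.943, 0.334, 0.0], [0.001, -0.0, -1.0]]
wrist_force: [0.4, -0.1, 0.5]
gripper_width: 1.003
time_s: 0.98
tcp_pos: [0.5451, -0.386, 0.2222]
ee_rot: [[-0.334, 0.942, -0.001], [0.942, 0.334, 0.0], [0.001, -0.0, -1.0]]
wrist_force: [1.0, -1.0, 0.1]
gripper_width: 0.998
time_s: 1.23
tcp_pos: [0.6159, -0.343, 0.2205]
ee_rot: [[-0.34, 0.94, 0.0], [0.94, 0.34, 0.001], [0.001, 0.001, -1.0]]
wrist_force: [0.9, 0.6, -0.5]
gripper_width: 1.001
[ 0.61589195 -0.34300947  0.22051763] [-3.8 -2.2 -4.5  0.2 -1.2  2.7]
```

View pics/w1.png

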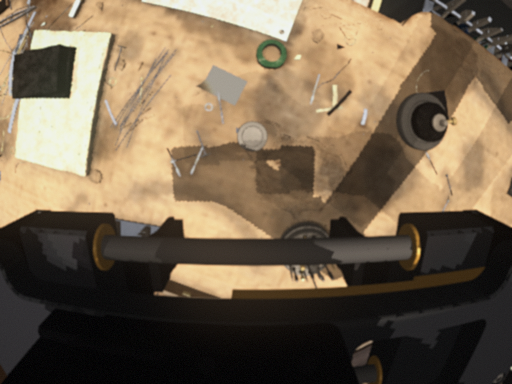

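```bash
cat >> h.py <<'E'
def circ(c,s,m,z):
    "centre of outer contour projected on plane z via minEnclosing/least squares"
    k,_=cv2.findContours(m.astype(np.uint8),cv2.RETR_EXTERNAL,cv2.CHAIN_APPROX_NONE)
    k=max(k,key=cv2.contourArea)[:,0,:]
    p=wray(c,s,k,z)[:,:2]
    A=np.c_[2*p,np.ones(len(p))];q=np.linalg.lstsq(A,(p**2).sum(1),rcond=None)[0]
    return q[:2],np.sqrt(q[2]+q[:2]@q[:2]),np.ptp(p,0),(p.max(0)+p.min(0))/2
def comp(m,u,v):
    k,l=cv2.connectedComponents(m.astype(np.uint8));return l==l[v,u]
E
python3 - <<'E'
from h import *
s,c=pickle.load(open("w1.pkl","rb"));P=wcloud(c,s)
print(P[135,252],P[60,200],P[122,425])
m=comp((P[...,2]>.03)&(P[...,2]<.06),252,135);print("can",m.sum(),circ(c,s,m,.047))
h=cv2.cvtColor(c["pixels"],cv2.COLOR_RGB2HSV);g=((h[...,0]>55)&(h[...,0]<90)&(h[...,1]>90)).astype(np.uint8)
k,l,st,ce=cv2.connectedComponentsWithStats(g);i=1+st[1:,4].argmax();print(ce[i],st[i]);print("ring",circ(c,s,l==i,.012))
m=comp((P[...,2]>.008)&(P[...,2]<.08),405,122);print(m.sum(),"lamp",circ(c,s,m&(P[...,2]<.022),.014))
print("ring depth",P[l==i].mean(0))
E
```

```text
[ 0.57190927 -0.36388128  0.04635645] [ 5.03359254e-01 -4.60399231e-01 -2.37833988e-04] [ 0.47445073 -0.16618161  0.04314464]
can 720 (array([ 0.57283531, -0.36353494]), np.float64(0.016650594802321877), array([0.03373847, 0.03431343]), array([ 0.57260945, -0.36348889]))
[267.          62.83333333] [264  61   7   5  12]
ring (array([ 0.48208434, -0.37674374]), np.float64(0.002768669790380056), array([0.00314684, 0.00780595]), array([ 0.48209304, -0.37706   ]))
2313 lamp (array([ 0.46747645, -0.15127359]), np.float64(0.03657633214397067), array([0.08151939, 0.08345192]), array([ 0.4674451, -0.1521782]))
ring depth [ 0.48818359 -0.37585301  0.04488511]
```

Run:
```python
from h import *
s=sense();print(s["tcp_pos"],go(.5728,-.3635,.012))
```

```text
[ 0.61335119 -0.34451325  0.22065735] [-0.00444084 -0.04434673  0.20870178]
```

```bash
python3 -m crank '[[-0.0022,-0.0222,0.03,0],[-0.0022,-0.0222,0.03,0],[0,0,0.04,0],[0,0,0,0],[0,0,0,0]]'
python3 - <<'E'
from h import *
print(go(.5728,-.3635,.012))
s=sense();c=capture("wrist");P=wcloud(c,s);cv2.imwrite("pics/w2.png",c["pixels"][:,:,::-1]);
E
```

```text
time_s: 1.7
tcp_pos: [0.5684, -0.3665, 0.1209]
ee_rot: [[-0.333, 0.943, -0.005], [0.943, 0.333, 0.001], [0.003, -0.004, -1.0]]
wrist_force: [0.0, -0.6, 0.6]
gripper_width: 0.999
[0.00105905 0.00559412 0.10885152]
```

View pics/w2.png

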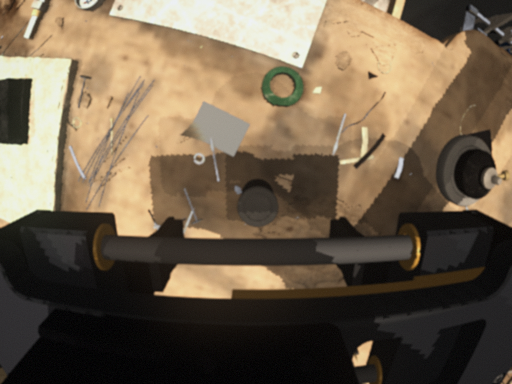

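```bash
python3 -m crank '[[0.001,0.005,0.02,0],[0,0,0,0],[0,0,0,0]]'
python3 - <<'E'
from h import *
s=sense();c=capture("wrist");pickle.dump((s,c),open("w3.pkl","wb"));P=wcloud(c,s);cv2.imwrite("pics/w3.png",c["pixels"][:,:,::-1])
h=cv2.cvtColor(c["pixels"],cv2.COLOR_RGB2HSV);g=((h[...,0]>50)&(h[...,0]<90)&(h[...,1]>80)&(h[...,2]>40)).astype(np.uint8)
k,l,st,ce=cv2.connectedComponentsWithStats(g)
for i in range(1,k):
  if st[i,4]>200: print(ce[i],st[i],circ(c,s,l==i,.013))
m=(P[...,2]>.035)&(P[...,2]<.055);k,l,st,ce=cv2.connectedComponentsWithStats(m.astype(np.uint8))
for i in range(1,k):
  if st[i,4]>200: print(ce[i],st[i],circ(c,s,l==i,.047))
print(s["tcp_pos"],sense()["tcp_pos"],s["joint_velocities"].round(1))
E
```

```text
time_s: 2.0
tcp_pos: [0.5758, -0.3638, 0.1043]
ee_rot: [[-0.335, 0.942, 0.002], [0.942, 0.335, -0.001], [-0.002, 0.001, -1.0]]
wrist_force: [-0.0, -0.5, 0.5]
gripper_width: 1.001
[285.0877193  74.3923445] [264  55  42  40 627] (array([ 0.46825066, -0.37659843]), np.float64(0.01561155242927079), array([0.03556945, 0.03543661]), array([ 0.46840835, -0.37648661]))
[ 3.02008929 99.79464286] [  0  68   8  66 448] (array([ 0.56174517, -0.63476411]), np.float64(0.020669076995902317), array([0.06269434, 0.0290284 ]), array([ 0.56151153, -0.63136835]))
[490.30093313 170.062986  ] [ 474  145   38   51 1286] (array([ 0.46943051, -0.16304475]), np.float64(0.023943380153562316), array([0.04988985, 0.05511501]), array([ 0.46995742, -0.1610292 ]))
[257.93130266 201.95333765] [ 236  180   45   45 1543] (array([ 0.57234998, -0.36388214]), np.float64(0.017110840903746004), array([0.0349035 , 0.03409356]), array([ 0.57237412, -0.36371465]))
[ 0.57577039 -0.36377307  0.10428249] [ 0.57600251 -0.36404733  0.10480576] [-0.2 -0.9  0.6  0.6  0.3  0. ]
```

View pics/w3.png

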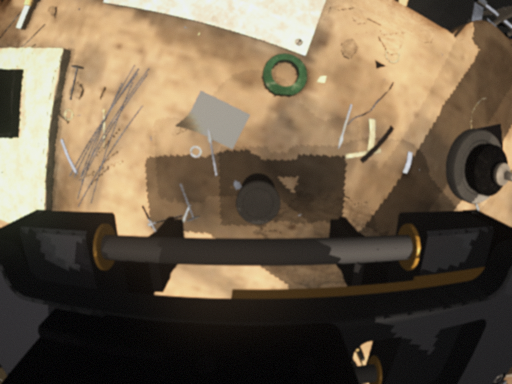

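```bash
python3 -m crank '[[0.001,-0.003,0.031,0],[0,0,0.031,0],[0,0,0.03,0],[0,0,0,0]]'
python3 -m crank '[[0,0,0,0],[0,0,0,0],[0,0,0,0],[0,0,0,0],[0,0,0,0]]' 0.02
python3 -m crank '[[0,0,0,0],[0,0,0,0],[0,0,0,0],[0,0,0,0],[0,0,0,0]]'
```

```text
time_s: 2.38
tcp_pos: [0.5684, -0.3621, 0.006]
ee_rot: [[-0.333, 0.943, -0.008], [0.943, 0.333, 0.004], [0.007, -0.007, -1.0]]
wrist_force: [-1.3, 0.4, -1.9]
gripper_width: 1.0
time_s: 2.8
tcp_pos: [0.5727, -0.364, 0.0126]
ee_rot: [[-0.334, 0.942, 0.003], [0.942, 0.334, -0.001], [-0.002, 0.003, -1.0]]
wrist_force: [0.4, 0.7, 0.8]
gripper_width: 0.707
time_s: 3.22
tcp_pos: [0.5716, -0.3636, 0.0105]
ee_rot: [[-0.334, 0.942, -0.0], [0.942, 0.334, -0.0], [-0.0, -0.0, -1.0]]
wrist_force: [-0.2, -1.5, 0.7]
gripper_width: 0.364
```

```bash
python3 -m crank '[[0,0,-0.02,0],[0,0,-0.035,0],[0,0,-0.035,0],[0.02,0.003,-0.03,0],[0.0389,0.0059,-0.005,0]]'
python3 -m crank '[[0.0389,0.0059,-0.005,0],[0.0389,0.0059,-0.005,0],[0.0389,0.0059,-0.005,0],[0.0389,0.0059,-0.005,0],[0.0389,0.0059,-0.005,0]]'
python3 -m crank '[[0.0389,0.0059,-0.005,0],[0.0389,0.0059,-0.005,0],[0.0389,0.0059,-0.005,0],[0.0389,0.0059,-0.005,0],[0.0389,0.0059,-0.005,0]]'
python3 -m crank '[[0.0389,0.0059,-0.005,0],[0.0389,0.0059,-0.005,0],[0.02,0.0059,0,0],[0,0,0,0],[0,0,0,0]]'
python3 -m crank '[[0,0,0,0],[0,0,0,0],[0,0,0,0]]'
python3 - <<'E'
from h import *
s=sense();c=capture("wrist");pickle.dump((s,c),open("w4.pkl","wb"));cv2.imwrite("pics/w4.png",c["pixels"][:,:,::-1])
E
```

```text
time_s: 3.63
tcp_pos: [0.5641, -0.3089, 0.1418]
ee_rot: [[-0.332, 0.943, 0.011], [0.943, 0.332, -0.006], [-0.01, 0.009, -1.0]]
wrist_force: [2.2, 1.0, 0.6]
gripper_width: 0.37
time_s: 4.05
tcp_pos: [0.5223, -0.1103, 0.1608]
ee_rot: [[-0.334, 0.943, -0.0], [0.943, 0.334, 0.0], [0.0, -0.0, -1.0]]
wrist_force: [0.6, 0.9, -0.6]
gripper_width: 0.368
time_s: 4.47
tcp_pos: [0.4851, 0.0829, 0.186]
ee_rot: [[-0.334, 0.942, 0.0], [0.942, 0.334, 0.0], [0.0, 0.0, -1.0]]
wrist_force: [0.9, -0.8, -0.6]
gripper_width: 0.369
time_s: 4.88
tcp_pos: [0.4695, 0.1804, 0.1955]
ee_rot: [[-0.337, 0.942, -0.0], [0.942, 0.337, -0.0], [0.0, -0.0, -1.0]]
wrist_force: [-0.2, 0.5, -0.3]
gripper_width: 0.366
time_s: 5.13
tcp_pos: [0.4699, 0.1782, 0.1954]
ee_rot: [[-0.333, 0.943, -0.0], [0.943, 0.333, -0.0], [-0.0, -0.0, -1.0]]
wrist_force: [0.8, 0.1, 0.2]
gripper_width: 0.364
```

View pics/w4.png

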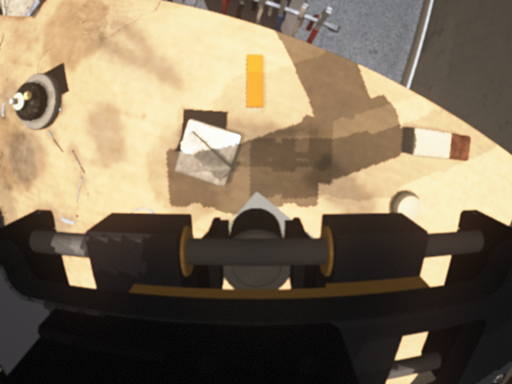

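Run:
```python
from h import *
s,c=pickle.load(open("w4.pkl","rb"));P=wcloud(c,s)
a=c["pixels"][95:215,150:270,::-1];cv2.imwrite("pics/w4z.png",cv2.resize(a,None,fx=5,fy=5,interpolation=cv2.INTER_CUBIC))
z=np.where((P[...,2]>.008)&(P[...,2]<.05),P[...,2],0)
# ortho map from depth around block
q=P[95:215,150:270].reshape(-1,3);z=q[:,2]
m=(z>.012)&(z<.023)&(q[:,0]>.4)&(q[:,0]<.53)&(q[:,1]>.05)&(q[:,1]<.17);b=(z>.027)&(z<.036)&(q[:,0]>.4)&(q[:,0]<.53)&(q[:,1]>.05)&(q[:,1]<.17)
m2=m|b
for n,mm in(("block",m2),("bar",b)):
    r=cv2.minAreaRect(q[mm][:,:2].astype(np.float32)*1000);print(n,mm.sum(),r,np.median(q[mm],0))
M=comp((P[...,2]>.015)&(P[...,2]<.06)&(np.abs(np.arange(512)[None]-400)<30),402,200);print("lump",M.sum(),P[M].min(0),P[M].max(0))
M=(P[...,2]>.008)&(P[...,2]<.022);M=comp(M,56,100);print("lamp",M.sum(),P[M].min(0),P[M].max(0))
```

```text
block 2996 ((462.6563720703125, 112.02386474609375), (66.13658905029297, 69.61740112304688), 0.9838864207267761) [0.46005821 0.11517695 0.01888587]
bar 937 ((468.13079833984375, 113.45757293701172), (61.798553466796875, 30.535491943359375), 66.7892074584961) [0.46335632 0.11555283 0.03155457]
lump 485 [0.42195252 0.35957965 0.01505047] [0.45277009 0.39821087 0.02460131]
lamp 967 [ 0.42636021 -0.18009903  0.00804098] [ 0.50794909 -0.10857681  0.02179571]
```

View pics/w4z.png

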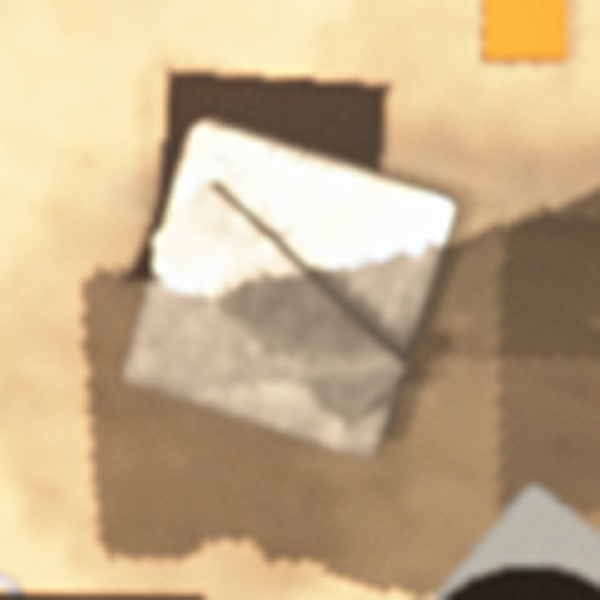

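```bash
python3 - <<'E'
from h import *
s,c=pickle.load(open("w4.pkl","rb"))
z=np.array([(193,116),(462,200),(378,458),(122,380)])/5-.4+[150,95]
p=wray(c,s,z,.018)[:,:2];print(p.round(4),p.mean(0));
for i in range(4):
    d=p[(i+1)%4]-p[i];print(np.hypot(*d).round(4),np.degrees(np.arctan2(d[1],d[0])).round(1))
print((p[0]+p[2])/2,(p[1]+p[3])/2)
b=np.array([(213,182),(405,360)])/5-.4+[150,95];pb=wray(c,s,b,.031)[:,:2];print("bar edge",pb,np.hypot(*(pb[1]-pb[0])),np.degrees(np.arctan2(*(pb[1]-pb[0])[::-1])))
E
python3 - <<'E'
from h import *
# side cam refine: zoom high-res
c=pickle.load(open("side0.pkl","rb"));a=c["pixels"][205:245,205:260,::-1];cv2.imwrite("pics/s0b.png",cv2.resize(a,None,fx=14,fy=14,interpolation=cv2.INTER_CUBIC))
E
```

```text
[[0.4303 0.0811]
 [0.4292 0.1466]
 [0.4929 0.1475]
 [0.4951 0.0832]] [0.46186529 0.11458505]
0.0655 91.0
0.0637 0.8
0.0643 -88.0
0.0648 -178.1
[0.46159118 0.1142758 ] [0.46213939 0.1148943 ]
bar edge [[0.44206982 0.09293262]
 [0.46625899 0.14648934]] 0.058765963736492045 65.69344085261503
```

View pics/s0b.png

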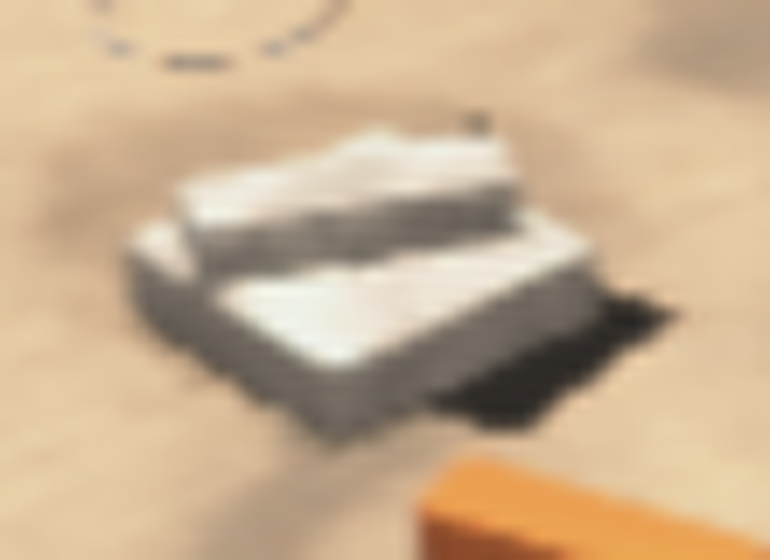

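```bash
python3 -m crank '[[0.019,0.0013,0.03,0],[0.019,0.0013,0.035,0],[0,0,0.035,0],[0,0,0.03,0],[0,0,0.02,0]]'
python3 -m crank '[[0,0,0,0],[0,0,0,0],[0,0,0,0],[0,0,0,0]]'
python3 - <<'E'
from h import *
s=sense();print(s["tcp_pos"],go(.4597,.2146,.0125))
E
```

```text
time_s: 5.6
tcp_pos: [0.4585, 0.2145, 0.0428]
ee_rot: [[-0.333, 0.943, -0.003], [0.943, 0.333, -0.002], [-0.001, -0.004, -1.0]]
wrist_force: [-0.1, -0.9, -0.4]
gripper_width: 0.362
time_s: 5.93
tcp_pos: [0.4609, 0.2166, 0.0474]
ee_rot: [[-0.334, 0.943, 0.003], [0.943, 0.334, 0.002], [0.001, 0.004, -1.0]]
wrist_force: [0.0, -0.3, -0.6]
gripper_width: 0.367
[0.46093591 0.21664317 0.04736822] [-0.00155747 -0.00197439  0.0348593 ]
```

```bash
python3 -m crank '[[-0.0015,-0.002,0.012,0],[0,0,0.011,0],[0,0,0.006,0],[0,0,0.004,0],[0,0,0,0]]'
python3 -m crank '[[0,0,0,0],[0,0,0.001,0],[0,0,0,0],[0,0,0,0]]'
```

```text
time_s: 6.35
tcp_pos: [0.4584, 0.214, 0.0127]
ee_rot: [[-0.334, 0.943, 0.0], [0.943, 0.334, 0.0], [0.0, 0.0, -1.0]]
wrist_force: [0.1, 1.0, 0.2]
gripper_width: 0.367
time_s: 6.68
tcp_pos: [0.4585, 0.2141, 0.0119]
ee_rot: [[-0.334, 0.942, 0.001], [0.942, 0.334, 0.0], [0.0, 0.001, -1.0]]
wrist_force: [0.5, -0.1, -0.1]
gripper_width: 0.37
```

```bash
python3 -m crank '[[0,0,0,0],[0,0,0,0],[0,0,0,0],[0,0,0,0],[0,0,0,0]]' 0.055
python3 -m crank '[[0,0,-0.01,0],[0,0,-0.03,0],[0,0,-0.03,0],[0,0,-0.04,0],[0,0,-0.03,0]]'
python3 -m crank '[[0,0,-0.03,-0.12],[0,0,0,-0.12],[0,0,0,-0.12],[0,0,0,-0.12],[0,0,0,-0.12]]' 0.06
python3 -m crank '[[0,0,0,-0.12],[0,0,0,-0.09],[0,0,0,0],[0,0,0,0],[0,0,0,0]]'
python3 - <<'E'
from h import *
s=sense();c=capture("wrist");pickle.dump((s,c),open("w5.pkl","wb"));cv2.imwrite("pics/w5.png",c["pixels"][:,:,::-1]);print(s["tcp_pos"],s["joints"],s["ee_rot"])
E
```

```text
time_s: 7.1
tcp_pos: [0.4583, 0.2139, 0.0116]
ee_rot: [[-0.334, 0.942, 0.0], [0.942, 0.334, 0.0], [0.0, 0.0, -1.0]]
wrist_force: [-0.3, -0.2, 0.6]
gripper_width: 0.609
time_s: 7.52
tcp_pos: [0.4588, 0.2141, 0.1551]
ee_rot: [[-0.335, 0.942, 0.003], [0.942, 0.335, 0.001], [0.0, 0.003, -1.0]]
wrist_force: [0.6, 1.0, 0.3]
gripper_width: 0.632
time_s: 7.93
tcp_pos: [0.4581, 0.2138, 0.1827]
ee_rot: [[-0.811, 0.584, 0.001], [0.584, 0.811, 0.001], [-0.0, 0.001, -1.0]]
wrist_force: [-0.0, 0.2, -0.1]
gripper_width: 0.684
time_s: 8.35
tcp_pos: [0.4582, 0.2138, 0.1819]
ee_rot: [[-0.912, 0.41, 0.0], [0.41, 0.912, 0.0], [-0.0, 0.0, -1.0]]
wrist_force: [0.0, 0.3, 0.1]
gripper_width: 0.688
[0.45823244 0.2138289  0.18192885] [ 4.34369391e+01  1.24811554e+01 -1.95565071e+01 -1.66452865e-03
 -5.79410670e+01 -6.76166482e+01] [[-9.12258901e-01  4.09614006e-01  2.52639529e-04]
 [ 4.09614067e-01  9.12258868e-01  2.73125440e-04]
 [-1.18596645e-04  3.52645818e-04 -9.99999931e-01]]
```

View pics/w5.png

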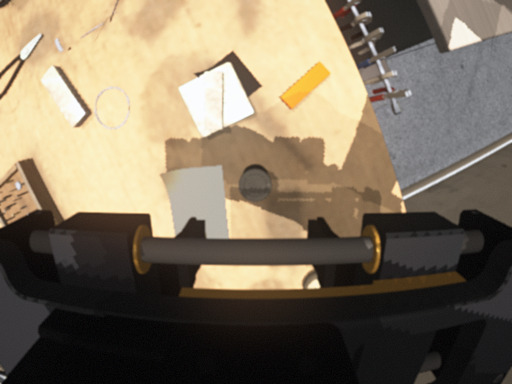

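Run:
```python
from h import *
s,c=pickle.load(open("w5.pkl","rb"));P=wcloud(c,s)
m=comp((P[...,2]>.035)&(P[...,2]<.056),255,180);print("can",m.sum(),circ(c,s,m,.047))
a=c["pixels"][45:145,170:270,::-1];cv2.imwrite("pics/w5z.png",cv2.resize(a,None,fx=6,fy=6,interpolation=cv2.INTER_CUBIC))
Z=P[45:145,170:270,2];Z=np.clip((Z+.005)/.045,0,1)*255;cv2.imwrite("pics/w5d.png",cv2.resize(Z.astype(np.uint8),None,fx=6,fy=6,interpolation=cv2.INTER_NEAREST))
```

```text
can 872 (array([0.45936353, 0.21332464]), np.float64(0.016882652460455262), array([0.0338773 , 0.03469403]), array([0.45945455, 0.21344464]))
```

View pics/w5z.png

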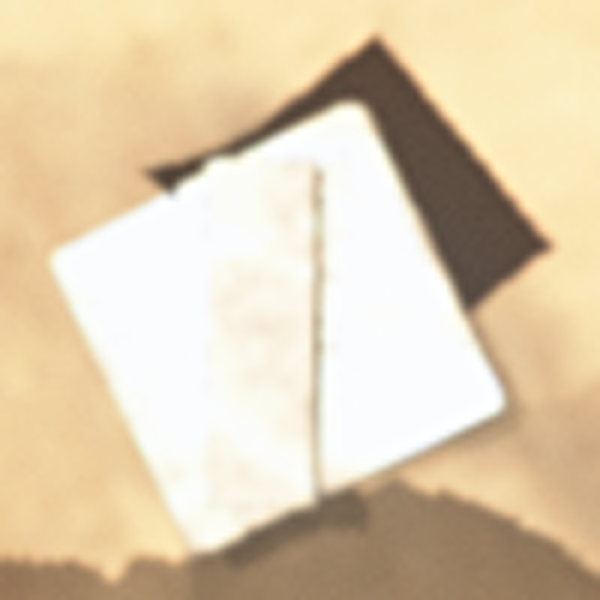

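View pics/w5d.png

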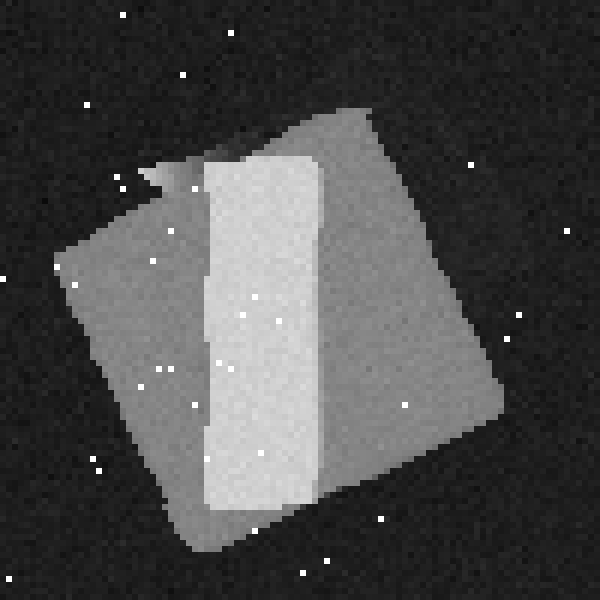

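Run:
```python
from h import *
s,c=pickle.load(open("w5.pkl","rb"))
f=lambda z:np.array(z)/6-.4+[170,45]
p=wray(c,s,f([(362,98),(507,413),(193,556),(48,255)]),.018)[:,:2];print(p.round(4),p.mean(0))
for i in range(4):
    d=p[(i+1)%4]-p[i];print(np.hypot(*d).round(4),np.degrees(np.arctan2(d[1],d[0])).round(1))
b=wray(c,s,f([(206,157),(320,157),(318,504),(206,508)]),.031)[:,:2];print(b.mean(0))
d=b[3]-b[0];d2=b[2]-b[1]
for d in(d,d2):print(np.hypot(*d),np.degrees(np.arctan2(d[1],d[0])))
print(np.hypot(*(b[1]-b[0])));print(go(*b.mean(0),.020,s))
```

```text
[[0.4303 0.0821]
 [0.4305 0.1465]
 [0.4938 0.146 ]
 [0.4948 0.0828]] [0.46235788 0.11434181]
0.0645 89.8
0.0633 -0.4
0.0633 -89.2
0.0644 -179.4
[0.46337018 0.11526091]
0.06280576917021286 65.38783487175898
0.06171369784479492 65.2111844207853
0.020171193561873073
[-0.04504259 -0.08787214  0.16190322]
```

```bash
python3 -m crank '[[-0.015,-0.03,0.02,0.008],[-0.015,-0.03,0.02,0],[-0.015,-0.028,0.025,0],[0,0,0.03,0],[0,0,0.02,0]]' 0.05
python3 -m crank '[[0,0,0.01,0],[0,0,0,0],[0,0,0,0],[0,0,0,0]]'
python3 - <<'E'
from h import *
s=sense();print(s["tcp_pos"],go(.4634,.1153,.020),s["gripper_width"])
s=sense();c=capture("wrist");cv2.imwrite("pics/w6.png",c["pixels"][:,:,::-1])
E
```

```text
time_s: 8.82
tcp_pos: [0.4619, 0.113, 0.0648]
ee_rot: [[-0.908, 0.419, -0.002], [0.419, 0.908, -0.001], [0.001, -0.002, -1.0]]
wrist_force: [0.2, 0.4, -0.2]
gripper_width: 0.577
time_s: 9.15
tcp_pos: [0.4637, 0.1157, 0.0574]
ee_rot: [[-0.91, 0.415, 0.002], [0.415, 0.91, 0.001], [-0.001, 0.001, -1.0]]
wrist_force: [0.6, -0.2, -0.1]
gripper_width: 0.574
[0.463744   0.11568502 0.05741058] [ 0.00019665 -0.00054176  0.03740971] 0.573629098090165
```

View pics/w6.png

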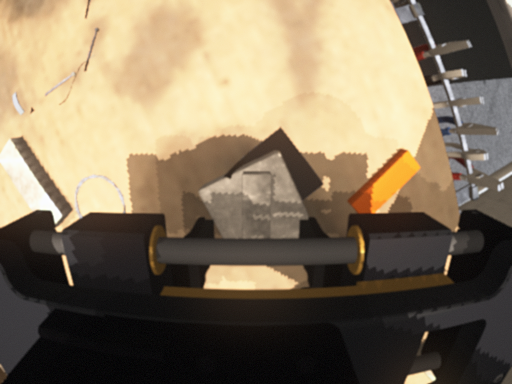

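```bash
python3 -m crank '[[0,0,0.012,0],[0,0,0.011,0],[0,0,0.008,0],[0,0,0.004,0],[0,0,0.0015,0]]'
python3 -m crank '[[0,0,0,0],[0,0,0,0]]'
python3 -m crank '[[0,0,0,0],[0,0,0,0],[0,0,0,0],[0,0,0,0],[0,0,0,0]]' 0.008
python3 -m crank '[[0,0,0,0],[0,0,0,0],[0,0,0,0]]'
```

```text
time_s: 9.62
tcp_pos: [0.463, 0.1153, 0.0199]
ee_rot: [[-0.91, 0.415, -0.0], [0.415, 0.91, -0.0], [0.0, -0.0, -1.0]]
wrist_force: [-0.0, 0.4, -0.3]
gripper_width: 0.575
time_s: 9.78
tcp_pos: [0.4634, 0.1154, 0.0205]
ee_rot: [[-0.91, 0.415, 0.001], [0.415, 0.91, 0.0], [-0.001, 0.001, -1.0]]
wrist_force: [0.3, -0.7, -1.1]
gripper_width: 0.577
time_s: 10.2
tcp_pos: [0.463, 0.1152, 0.0202]
ee_rot: [[-0.91, 0.415, 0.0], [0.415, 0.91, 0.0], [-0.0, 0.0, -1.0]]
wrist_force: [-0.2, 0.2, -0.0]
gripper_width: 0.278
time_s: 10.45
tcp_pos: [0.463, 0.1152, 0.0201]
ee_rot: [[-0.91, 0.415, 0.0], [0.415, 0.91, 0.0], [-0.0, 0.0, -1.0]]
wrist_force: [-0.1, 0.5, 1.4]
gripper_width: 0.213
```

```bash
python3 -m crank '[[0,0,-0.015,0],[0,0,-0.025,0],[0,0,-0.02,-0.11],[0,0,0,-0.11],[0,0,0,-0.11]]'
python3 -m crank '[[0,0,0,-0.11],[0,0,0,0],[0,0,0,0]]'
python3 - <<'E'
from h import *
s=sense();print(s["tcp_pos"],s["ee_rot"].round(4),go(.5615,.1161,.004),s["gripper_width"])
E
```

```text
time_s: 10.87
tcp_pos: [0.4635, 0.1156, 0.0812]
ee_rot: [[-0.996, 0.093, 0.002], [0.093, 0.996, 0.002], [-0.002, 0.002, -1.0]]
wrist_force: [-0.2, -0.4, -1.8]
gripper_width: 0.213
time_s: 11.12
tcp_pos: [0.4626, 0.115, 0.0798]
ee_rot: [[-1.0, -0.009, -0.001], [-0.009, 1.0, -0.0], [0.001, -0.0, -1.0]]
wrist_force: [-0.4, 0.0, -0.5]
gripper_width: 0.213
[0.462624   0.11501004 0.07976688] [[-1.e+00 -9.e-03 -7.e-04]
 [-9.e-03  1.e+00 -3.e-04]
 [ 7.e-04 -3.e-04 -1.e+00]] [-0.0989377   0.00022401  0.07569382] 0.21265430957639683
```

```bash
python3 -m crank '[[-0.03,0,0,0],[-0.03,0,0.005,0],[-0.025,0,0.015,0],[-0.014,0,0.015,0],[0,0,0.01,0]]'
python3 -m crank '[[0,0,0,0],[0,0,0,0],[0,0,0,0]]'
python3 - <<'E'
from h import *
s=sense();print(s["tcp_pos"],go(.5615,.1161,.003),s["gripper_width"])
E
```

```text
time_s: 11.53
tcp_pos: [0.5644, 0.1164, 0.0332]
ee_rot: [[-1.0, -0.008, 0.001], [-0.008, 1.0, -0.0], [-0.001, -0.0, -1.0]]
wrist_force: [0.2, -0.3, -1.6]
gripper_width: 0.212
time_s: 11.78
tcp_pos: [0.5613, 0.1163, 0.0355]
ee_rot: [[-1.0, -0.012, -0.0], [-0.012, 1.0, -0.0], [0.0, -0.0, -1.0]]
wrist_force: [-0.5, -0.0, -1.9]
gripper_width: 0.211
[0.56133909 0.11634414 0.03550296] [-0.0001614  -0.00024083  0.03250299] 0.2107256580864307
```

```bash
python3 -m crank '[[0,0,0.011,0],[0,0,0.009,0],[0,0,0.007,0],[0,0,0.004,0],[0,0,0.001,0]]'
python3 -m crank '[[0,0,0.0005,0],[0,0,0,0]]'
python3 -m crank '[[0,0,0,0],[0,0,0,0],[0,0,0,0],[0,0,0,0],[0,0,0,0]]' 0.04
python3 -m crank '[[0,0,-0.01,0],[0,0,-0.03,0],[0,0,-0.03,0],[0,0,-0.04,0],[0,0.03,-0.03,0]]'
python3 -m crank '[[0,0.03,-0.02,0],[0,0.03,0,0],[0,0,0,0],[0,0,0,0],[0,0,0,0]]'
python3 - <<'E'
from h import *
s=sense();c=capture("wrist");pickle.dump((s,c),open("w7.pkl","wb"));cv2.imwrite("pics/w7.png",c["pixels"][:,:,::-1]);print(s["tcp_pos"],s["gripper_width"])
E
```

```text
time_s: 12.2
tcp_pos: [0.5612, 0.1161, 0.0022]
ee_rot: [[-1.0, -0.012, -0.002], [-0.012, 1.0, -0.001], [0.002, -0.001, -1.0]]
wrist_force: [-0.9, 0.2, 2.0]
gripper_width: 0.216
time_s: 12.37
tcp_pos: [0.5621, 0.1164, 0.0025]
ee_rot: [[-1.0, -0.012, 0.0], [-0.012, 1.0, 0.0], [-0.0, 0.0, -1.0]]
wrist_force: [-0.4, 0.7, -0.6]
gripper_width: 0.215
time_s: 12.78
tcp_pos: [0.5622, 0.1164, 0.0028]
ee_rot: [[-1.0, -0.012, 0.0], [-0.012, 1.0, 0.0], [-0.0, 0.0, -1.0]]
wrist_force: [0.5, -1.0, -0.5]
gripper_width: 0.441
time_s: 13.2
tcp_pos: [0.5617, 0.1431, 0.1457]
ee_rot: [[-1.0, -0.008, 0.002], [-0.008, 1.0, -0.0], [-0.002, -0.0, -1.0]]
wrist_force: [1.7, 0.4, 0.9]
gripper_width: 0.462
time_s: 13.62
tcp_pos: [0.5603, 0.2055, 0.162]
ee_rot: [[-1.0, -0.012, -0.001], [-0.012, 1.0, -0.0], [0.001, -0.0, -1.0]]
wrist_force: [-0.5, 0.1, -1.3]
gripper_width: 0.463
[0.56033701 0.20548891 0.16199752] 0.4629131172402737
```

View pics/w7.png

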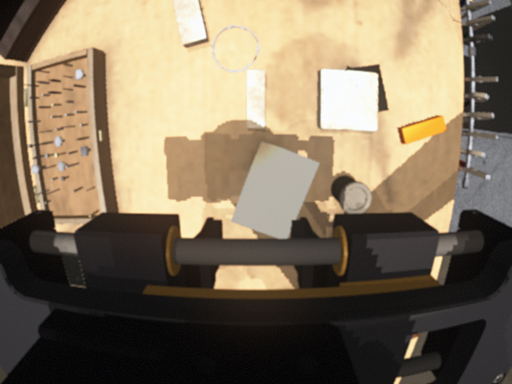

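Run:
```python
from h import *
s,c=pickle.load(open("w7.pkl","rb"));P=wcloud(c,s)
for n,(v0,v1,u0,u1),zl,zh,zt in(("block",(55,145,305,395),.011,.025,.018),("bar",(55,145,235,280),.007,.02,.013)):
    z=cv2.medianBlur(P[...,2].astype(np.float32),3)
    m=np.zeros(z.shape,bool);m[v0:v1,u0:u1]=True;m&=(z>zl)&(z<zh)
    k,_=cv2.findContours(m.astype(np.uint8),0,cv2.CHAIN_APPROX_NONE);k=max(k,key=cv2.contourArea)[:,0]
    r=cv2.minAreaRect((wray(c,s,k,zt)[:,:2]*1000).astype(np.float32));print(n,r)
m=comp((P[...,2]>.035)&(P[...,2]<.056),356,197);print("can",m.sum(),circ(c,s,m,.047))
```

```text
block ((463.72076416015625, 112.28935241699219), (65.57723999023438, 68.6178207397461), 0.8776664733886719)
bar ((561.8841552734375, 116.9704360961914), (18.943634033203125, 60.569114685058594), 1.7303473949432373)
can 855 (array([0.46090809, 0.21264995]), np.float64(0.01716545023213628), array([0.03535641, 0.03137148]), array([0.46042732, 0.21250215]))
```

```bash
python3 -m crank '[[0.02,0.033,0,0],[0.02,0.033,0,0],[0.02,0.033,0,0],[0.02,0.033,0,0],[0.02,0.033,0,0]]' 0.065
python3 -m crank '[[0.02,0.033,0,0],[0,0,0,0],[0,0,0,0],[0,0,0,0],[0,0,0,0]]'
python3 - <<'E'
from h import *
s=sense();c=capture("wrist");pickle.dump((s,c),open("w8.pkl","wb"));cv2.imwrite("pics/w8.png",c["pixels"][:,:,::-1]);print(s["tcp_pos"],s["gripper_width"])
E
```

```text
time_s: 14.08
tcp_pos: [0.4582, 0.3694, 0.1618]
ee_rot: [[-1.0, -0.01, -0.001], [-0.01, 1.0, -0.001], [0.001, -0.001, -1.0]]
wrist_force: [0.3, 0.6, 0.2]
gripper_width: 0.714
time_s: 14.5
tcp_pos: [0.4392, 0.4008, 0.1618]
ee_rot: [[-1.0, -0.01, -0.001], [-0.01, 1.0, -0.001], [0.001, -0.001, -1.0]]
wrist_force: [0.1, -1.2, -0.2]
gripper_width: 0.741
[0.43916128 0.40081076 0.16175272] 0.7405088339768047
```

View pics/w8.png

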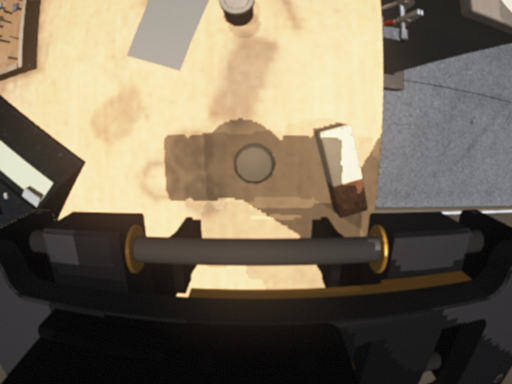

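Run:
```python
from h import *
s,c=pickle.load(open("w8.pkl","rb"));P=wcloud(c,s);z=cv2.medianBlur(P[...,2].astype(np.float32),3)
m=comp((z>.011)&(z<.035),254,163);print("lump",m.sum(),circ(c,s,m,.020),P[m].max(0))
q=circ(c,s,m,.020)[0];print(go(*q,.006))
m=comp((z>.012)&(z<.05),342,150);p=P[m];print("polish",p.min(0),p.max(0))
```

```text
lump 1302 (array([0.44164508, 0.3796094 ]), np.float64(0.02075125009228071), array([0.0415316 , 0.04197781]), array([0.44151988, 0.37960956])) [0.46292824 0.40244071 0.32460746]
[-0.00219179 -0.02111183  0.15589087]
polish [0.31887357 0.33395359 0.01209871] [0.43979526 0.43472161 0.32460746]
```

```bash
python3 -m crank '[[-0.002,-0.021,0.03,0],[0,0,0.035,0],[0,0,0.03,0],[0,0,0.015,0],[0,0,0,0]]' 0.06
python3 -m crank '[[0,0,0,0],[0,0,0,0]]'
python3 - <<'E'
from h import *
print(sense()["tcp_pos"],go(.4416,.3796,.006))
E
```

```text
time_s: 14.97
tcp_pos: [0.4398, 0.3776, 0.0481]
ee_rot: [[-1.0, -0.009, -0.005], [-0.009, 1.0, -0.007], [0.005, -0.007, -1.0]]
wrist_force: [0.8, -0.6, -0.3]
gripper_width: 0.686
time_s: 15.13
tcp_pos: [0.442, 0.3817, 0.0534]
ee_rot: [[-1.0, -0.011, 0.002], [-0.011, 1.0, 0.002], [-0.002, 0.002, -1.0]]
wrist_force: [0.4, 0.9, 0.4]
gripper_width: 0.69
[0.44204502 0.38171839 0.05343831] [ 0.00055795 -0.00219911  0.04743344]
```

```bash
python3 -m crank '[[0,-0.001,0.015,0],[0,0,0.014,0],[0,0,0.01,0],[0,0,0.006,0],[0,0,0.001,0]]'
python3 -m crank '[[0,0,0,0],[0,0,0,0],[0,0,0,0],[0,0,0,0],[0,0,0,0]]' 0.03
python3 -m crank '[[0,0,0,0],[0,0,0,0]]'
```

```text
time_s: 15.55
tcp_pos: [0.4408, 0.3803, 0.0058]
ee_rot: [[-1.0, -0.012, -0.0], [-0.012, 1.0, -0.0], [0.0, -0.0, -1.0]]
wrist_force: [-0.0, -0.8, 1.0]
gripper_width: 0.689
time_s: 15.97
tcp_pos: [0.4412, 0.3809, 0.0068]
ee_rot: [[-1.0, -0.012, 0.001], [-0.012, 1.0, 0.001], [-0.001, 0.001, -1.0]]
wrist_force: [0.2, 1.1, 2.8]
gripper_width: 0.481
time_s: 16.13
tcp_pos: [0.4412, 0.3809, 0.0068]
ee_rot: [[-1.0, -0.012, 0.001], [-0.012, 1.0, 0.001], [-0.001, 0.001, -1.0]]
wrist_force: [-0.2, 0.1, 3.9]
gripper_width: 0.48
```

```bash
python3 -m crank '[[0,0,-0.015,0],[0,0,-0.03,0],[0,0,-0.035,0],[0,0,-0.03,0],[-0.002,-0.033,-0.01,0]]'
python3 -m crank '[[-0.002,-0.033,0,0],[-0.002,-0.033,0,0],[-0.002,-0.033,0,0],[-0.002,-0.033,0,0],[-0.002,-0.033,0,0]]'
python3 -m crank '[[-0.002,-0.033,0,0],[-0.002,-0.033,0,0],[-0.002,-0.033,0,0],[-0.002,-0.033,0,0],[-0.002,-0.033,0,0]]'
python3 -m crank '[[-0.002,-0.033,0,0],[0,0,0,0],[0,0,0,0],[0,0,0,0]]'
python3 - <<'E'
from h import *
s=sense();print(s["tcp_pos"],go(.465,-.019,.007),s["gripper_width"])
c=capture("wrist");cv2.imwrite("pics/w9.png",c["pixels"][:,:,::-1])
E
```

```text
time_s: 16.55
tcp_pos: [0.446, 0.3533, 0.131]
ee_rot: [[-1.0, -0.017, 0.009], [-0.017, 1.0, 0.009], [-0.009, 0.009, -1.0]]
wrist_force: [0.8, -0.2, 0.0]
gripper_width: 0.479
time_s: 16.97
tcp_pos: [0.4546, 0.1808, 0.1258]
ee_rot: [[-1.0, -0.012, -0.001], [-0.012, 1.0, -0.0], [0.001, -0.0, -1.0]]
wrist_force: [0.7, 0.2, -0.5]
gripper_width: 0.483
time_s: 17.38
tcp_pos: [0.4665, 0.0161, 0.1258]
ee_rot: [[-1.0, -0.012, -0.001], [-0.012, 1.0, 0.0], [0.001, 0.0, -1.0]]
wrist_force: [-0.8, 0.3, -0.0]
gripper_width: 0.48
time_s: 17.72
tcp_pos: [0.4693, -0.0153, 0.1258]
ee_rot: [[-1.0, -0.011, -0.0], [-0.011, 1.0, 0.0], [0.0, 0.0, -1.0]]
wrist_force: [-0.1, 0.7, -0.6]
gripper_width: 0.482
[ 0.46931628 -0.01534897  0.12582577] [ 0.00431195 -0.00361527  0.11882702] 0.4818447681305266
```

View pics/w9.png

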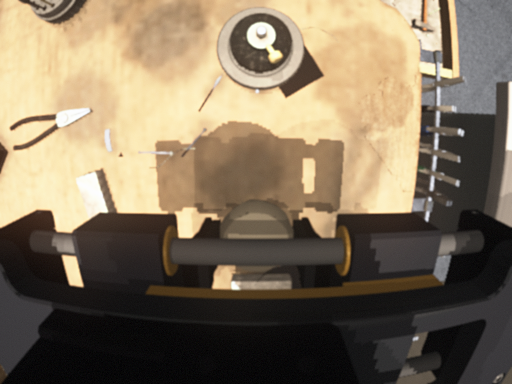

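```bash
python3 -m crank '[[0.002,-0.001,0.03,0],[0.002,-0.002,0.035,0],[0,0,0.025,0],[0,0,0.01,0],[0,0,0,0]]'
python3 -m crank '[[0,0,0,0],[0,0,0,0]]'
python3 - <<'E'
from h import *
s=sense();print(s["tcp_pos"],go(.465,-.018,.0075),s["gripper_width"])
c=capture("wrist");P=wcloud(c,s);z=cv2.medianBlur(P[...,2].astype(np.float32),3)
m=(z>.008)&(z<.075);k,l,st,ce=cv2.connectedComponentsWithStats(m.astype(np.uint8))
for i in range(1,k):
  if st[i,4]>1500 and ce[i][1]<200: print(ce[i],st[i],circ(c,s,(l==i)&(z<.022),.014))
cv2.imwrite("pics/w10.png",c["pixels"][:,:,::-1])
E
```

```text
time_s: 18.18
tcp_pos: [0.4636, -0.0177, 0.0235]
ee_rot: [[-1.0, -0.014, -0.006], [-0.014, 1.0, -0.002], [0.006, -0.002, -1.0]]
wrist_force: [-0.4, 1.3, 0.4]
gripper_width: 0.477
time_s: 18.35
tcp_pos: [0.4666, -0.0174, 0.0269]
ee_rot: [[-1.0, -0.014, 0.002], [-0.014, 1.0, 0.0], [-0.002, 0.0, -1.0]]
wrist_force: [0.2, -0.1, 0.3]
gripper_width: 0.48
[ 0.46657714 -0.01736419  0.02686049] [ 0.00162312 -0.00062115  0.01935717] 0.4800358706261797
[258.21100917  32.89096683] [ 191    0  135   77 8502] (array([ 0.46703719, -0.14736122]), np.float64(0.034103610088056416), array([0.08083694, 0.05127435]), array([ 0.46720903, -0.13535448]))
```

```bash
python3 -m crank '[[0.0015,-0.0005,0.009,0],[0,0,0.006,0],[0,0,0.0035,0],[0,0,0.001,0],[0,0,0,0]]'
python3 -m crank '[[0,0,0,0],[0,0,0,0]]'
```

```text
time_s: 18.82
tcp_pos: [0.4643, -0.0188, 0.0068]
ee_rot: [[-1.0, -0.012, 0.0], [-0.012, 1.0, 0.0], [-0.0, 0.0, -1.0]]
wrist_force: [0.6, 0.8, -0.4]
gripper_width: 0.481
time_s: 18.98
tcp_pos: [0.4644, -0.0188, 0.0068]
ee_rot: [[-1.0, -0.012, 0.001], [-0.012, 1.0, 0.0], [-0.001, 0.0, -1.0]]
wrist_force: [-0.3, 0.4, 0.9]
gripper_width: 0.479
```

```bash
python3 -m crank '[[0,0,0,0],[0,0,0,0],[0,0,0,0],[0,0,0,0],[0,0,0,0]]' 0.065
python3 -m crank '[[0,0,-0.015,0],[0,0,-0.035,0],[0,0,-0.04,0],[0,0,-0.04,0],[0,-0.01,-0.02,0]]'
python3 -m crank '[[0,-0.0345,0,0],[0,-0.0345,0,0],[0,-0.0345,0,0],[0,-0.0345,0,0],[0,-0.0345,0,0]]'
python3 -m crank '[[0,-0.0345,0,0],[0,-0.0345,0,0],[0,-0.0345,0,0],[0,-0.02,0,0],[0,0,0,0]]'
python3 -m crank '[[0,0,0,0],[0,0,0,0],[0,0,0,0]]'
python3 - <<'E'
from h import *
s=sense();c=capture("wrist");pickle.dump((s,c),open("w11.pkl","wb"));cv2.imwrite("pics/w11.png",c["pixels"][:,:,::-1]);print(s["tcp_pos"],s["gripper_width"],s["joints"])
h=cv2.cvtColor(c["pixels"],cv2.COLOR_RGB2HSV);g=((h[...,0]>45)&(h[...,0]<95)&(h[...,1]>80)&(h[...,2]>25)).astype(np.uint8)
k,l,st,ce=cv2.connectedComponentsWithStats(g)
for i in range(1,k):
  if st[i,4]>200: print(ce[i],st[i],circ(c,s,l==i,.013))
E
```

```text
time_s: 19.4
tcp_pos: [0.4641, -0.0189, 0.0065]
ee_rot: [[-1.0, -0.012, 0.0], [-0.012, 1.0, -0.0], [-0.0, -0.0, -1.0]]
wrist_force: [-0.0, -0.3, -1.1]
gripper_width: 0.723
time_s: 19.82
tcp_pos: [0.4666, -0.028, 0.1614]
ee_rot: [[-1.0, -0.015, 0.008], [-0.015, 1.0, 0.001], [-0.008, 0.001, -1.0]]
wrist_force: [1.1, 0.3, 0.2]
gripper_width: 0.746
time_s: 20.23
tcp_pos: [0.4659, -0.2028, 0.1567]
ee_rot: [[-1.0, -0.012, 0.0], [-0.012, 1.0, 0.0], [-0.0, 0.0, -1.0]]
wrist_force: [-0.0, 0.7, 0.1]
gripper_width: 0.749
time_s: 20.65
tcp_pos: [0.4674, -0.3282, 0.1558]
ee_rot: [[-1.0, -0.008, -0.0], [-0.008, 1.0, -0.0], [0.0, -0.0, -1.0]]
wrist_force: [0.7, 0.9, -0.2]
gripper_width: 0.743
time_s: 20.9
tcp_pos: [0.4676, -0.3238, 0.1565]
ee_rot: [[-1.0, -0.013, -0.0], [-0.013, 1.0, 0.0], [0.0, 0.0, -1.0]]
wrist_force: [0.4, 0.2, 0.6]
gripper_width: 0.746
[ 0.4676479  -0.32380903  0.15650775] 0.745953175755904 [-1.83904984e+01  1.98481537e+01 -1.30238094e+01 -1.50109766e-02
 -5.71499655e+01  1.91511910e+01]
```

View pics/w11.png

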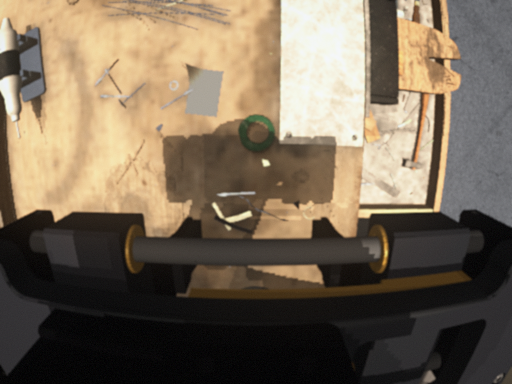

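```bash
python3 - <<'E'
from h import *
s,c=pickle.load(open("w11.pkl","rb"));P=wcloud(c,s)
h=cv2.cvtColor(c["pixels"],cv2.COLOR_RGB2HSV);print(h[132,243],h[118,256])
g=((h[...,0]>40)&(h[...,0]<95)&(h[...,1]>70)).astype(np.uint8);g[:100]=0;g[160:]=0;g[:,:225]=0;g[:,285:]=0
k,l,st,ce=cv2.connectedComponentsWithStats(g);i=1+st[1:,4].argmax();print(st[i],circ(c,s,l==i,.012))
print(P[105,300],P[127,285],P[127,277:295,2].round(4),P[127,277:295,0].round(4))
E
python3 -m crank '[[0,0,0,0.12],[0,0,0,0.12],[0,0,0,0.12],[0,0,0,0.12],[0,0,0,0.12]]'
python3 -m crank '[[0,0,0,0.12],[0,0,0,0.12],[0,0,0,0.12],[0,0,0,0.12],[0,0,0,0.12]]'
python3 -m crank '[[0,0,0,0.12],[0,0,0,0.12],[0,0,0,0.12],[0,0,0,0]]'
```

```text
[48 78 65] [ 56  92 108]
[239 115  35  36 460] (array([ 0.46791014, -0.37669357]), np.float64(0.01557377960174395), array([0.03499868, 0.03630415]), array([ 0.46846592, -0.37644903]))
[ 0.42244426 -0.40656946  0.00371367] [ 0.43792171 -0.38256088  0.00387925] [-0.0004  0.0006  0.0033  0.0045  0.0037  0.003   0.0031  0.0038  0.0039
  0.0039  0.005   0.0037  0.0042  0.0038  0.0026  0.0044  0.0038  0.0039] [0.4461 0.4451 0.4442 0.4433 0.4421 0.441  0.44   0.439  0.4379 0.4369
 0.4359 0.4347 0.4337 0.4326 0.4314 0.4305 0.4294 0.4283]
time_s: 21.37
tcp_pos: [0.468, -0.3237, 0.1568]
ee_rot: [[-0.83, 0.558, 0.0], [0.558, 0.83, -0.0], [-0.0, 0.0, -1.0]]
wrist_force: [0.1, 0.7, 0.3]
gripper_width: 0.746
time_s: 21.78
tcp_pos: [0.468, -0.3237, 0.1568]
ee_rot: [[-0.37, 0.929, 0.0], [0.929, 0.37, -0.0], [-0.0, 0.0, -1.0]]
wrist_force: [-0.1, -0.7, -0.2]
gripper_width: 0.749
time_s: 22.12
tcp_pos: [0.468, -0.3238, 0.1568]
ee_rot: [[-0.022, 1.0, 0.0], [1.0, 0.022, 0.0], [0.0, 0.0, -1.0]]
wrist_force: [0.6, 0.5, 0.5]
gripper_width: 0.747
```

```bash
python3 -m crank '[[-0.026,-0.0005,0.025,0],[-0.026,-0.0005,0.03,0],[0,0,0.03,0],[0,0,0.02,0],[0,0,0,0]]' 0.052
python3 -m crank '[[0,0,0,0],[0,0,0,0]]'
python3 - <<'E'
from h import *
s=sense();print(s["tcp_pos"],go(.4682,-.3765,.004),s["gripper_width"])
c=capture("wrist");cv2.imwrite("pics/w12.png",c["pixels"][:,:,::-1])
E
```

```text
time_s: 22.53
tcp_pos: [0.4649, -0.3748, 0.0467]
ee_rot: [[-0.025, 1.0, -0.009], [1.0, 0.025, 0.005], [0.005, -0.009, -1.0]]
wrist_force: [-0.8, 0.6, 0.3]
gripper_width: 0.602
time_s: 22.7
tcp_pos: [0.4692, -0.377, 0.0531]
ee_rot: [[-0.026, 1.0, 0.002], [1.0, 0.026, -0.002], [-0.002, 0.002, -1.0]]
wrist_force: [0.7, -0.1, 0.8]
gripper_width: 0.597
[ 0.46923382 -0.37699453  0.05314855] [ 0.00060438 -0.00112509  0.04914532] 0.5971456980316443
```

View pics/w12.png

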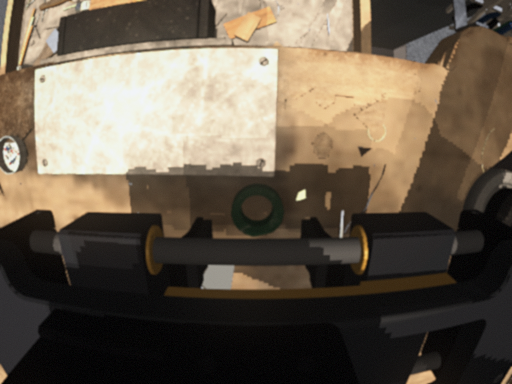

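```bash
python3 -m crank '[[0.0005,-0.001,0.015,0],[0,0,0.014,0],[0,0,0.011,0],[0,0,0.006,0],[0,0,0.002,0]]'
python3 -m crank '[[0,0,0,0],[0,0,0,0],[0,0,0,0],[0,0,0,0],[0,0,0,0]]' 0.025
python3 -m crank '[[0,0,0,0],[0,0,0,0]]'
```

```text
time_s: 23.17
tcp_pos: [0.467, -0.3762, 0.0034]
ee_rot: [[-0.023, 1.0, -0.0], [1.0, 0.023, 0.0], [0.0, -0.0, -1.0]]
wrist_force: [-0.3, 0.6, 0.1]
gripper_width: 0.596
time_s: 23.58
tcp_pos: [0.4675, -0.3767, 0.0043]
ee_rot: [[-0.023, 1.0, 0.001], [1.0, 0.023, -0.001], [-0.001, 0.001, -1.0]]
wrist_force: [-0.3, 1.2, 2.0]
gripper_width: 0.416
time_s: 23.75
tcp_pos: [0.4675, -0.3767, 0.0043]
ee_rot: [[-0.023, 1.0, 0.001], [1.0, 0.023, -0.001], [-0.001, 0.001, -1.0]]
wrist_force: [-0.1, -0.2, 3.8]
gripper_width: 0.416
```

```bash
python3 -m crank '[[0,0,-0.015,0],[0,0,-0.035,0],[0,0,-0.04,0],[0.02,0,-0.035,0],[0.036,0.0005,-0.02,0]]'
python3 -m crank '[[0.036,0.0005,0,0],[0.036,0.0005,0,0],[0.036,0.0005,0,0],[0.036,0.0005,0,0],[0.036,0.0005,0,0]]'
python3 -m crank '[[0.036,0.0005,0,0],[0.036,0.0005,0,0],[0.036,0.0005,0,0],[0.036,0.0005,0,0],[0.036,0.0005,0,0]]'
python3 -m crank '[[0.036,0,0,0],[0.036,0,0,0],[0,0,0,0],[0,0,0,0],[0,0,0,0]]'
python3 - <<'E'
from h import *
s=sense();c=capture("wrist");pickle.dump((s,c),open("w13.pkl","wb"));cv2.imwrite("pics/w13.png",c["pixels"][:,:,::-1]);print(s["tcp_pos"],s["gripper_width"])
print(go(.462,.1145,.0225))
E
```

```text
time_s: 24.17
tcp_pos: [0.4679, -0.3228, 0.1524]
ee_rot: [[-0.02, 1.0, 0.006], [1.0, 0.02, -0.004], [-0.004, 0.006, -1.0]]
wrist_force: [1.7, 0.9, 0.6]
gripper_width: 0.412
time_s: 24.58
tcp_pos: [0.4638, -0.1388, 0.1484]
ee_rot: [[-0.022, 1.0, -0.0], [1.0, 0.022, 0.0], [0.0, -0.0, -1.0]]
wrist_force: [0.5, 0.7, -0.4]
gripper_width: 0.414
time_s: 25.0
tcp_pos: [0.4622, 0.0413, 0.1485]
ee_rot: [[-0.023, 1.0, -0.0], [1.0, 0.023, 0.0], [0.0, -0.0, -1.0]]
wrist_force: [0.9, -1.4, -0.6]
gripper_width: 0.415
time_s: 25.42
tcp_pos: [0.4607, 0.1115, 0.1481]
ee_rot: [[-0.023, 1.0, -0.001], [1.0, 0.023, -0.0], [-0.0, -0.001, -1.0]]
wrist_force: [0.8, -0.0, -0.1]
gripper_width: 0.412
[0.46072355 0.11145243 0.14814468] 0.41169244158559604
[0.00361238 0.00142412 0.12566669]
```

View pics/w13.png

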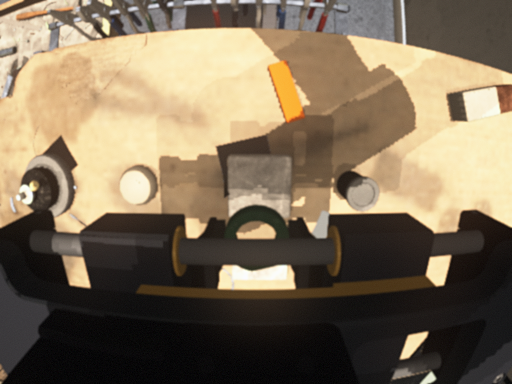

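```bash
python3 -m crank '[[0.0018,0.0007,0.03,0],[0.0018,0.0007,0.03,0],[0,0,0.025,0],[0,0,0.01,0],[0,0,0.005,0]]'
python3 -m crank '[[0,0,0,0],[0,0,0,0],[0,0,0,0]]'
python3 - <<'E'
from h import *
s=sense();print(s["tcp_pos"],go(.462,.1145,.0228),s["gripper_width"])
E
```

```text
time_s: 25.88
tcp_pos: [0.4613, 0.1131, 0.0465]
ee_rot: [[-0.02, 1.0, -0.004], [1.0, 0.02, -0.002], [-0.002, -0.004, -1.0]]
wrist_force: [0.2, 0.9, -0.7]
gripper_width: 0.417
time_s: 26.13
tcp_pos: [0.4635, 0.1152, 0.0496]
ee_rot: [[-0.022, 1.0, 0.002], [1.0, 0.022, 0.001], [0.001, 0.002, -1.0]]
wrist_force: [1.1, 0.2, -0.4]
gripper_width: 0.419
[0.46347514 0.11523597 0.04957221] [-0.00073297 -0.00154708  0.02676823] 0.4186766699243483
```

```bash
python3 -m crank '[[-0.0005,-0.001,0.01,0],[0,0,0.009,0],[0,0,0.0055,0],[0,0,0.0025,0],[0,0,0,0]]'
python3 -m crank '[[0,0,0,0],[0,0,0,0]]'
python3 -m crank '[[0,0,0,0],[0,0,0,0],[0,0,0,0],[0,0,0,0],[0,0,0,0]]' 0.052
python3 -m crank '[[0,0,-0.01,0],[0,0,-0.03,0],[0,0,-0.035,0],[0,0,-0.04,0],[0,0.02,-0.03,0]]'
python3 -m crank '[[0,0.03,-0.02,0],[0,0.03,0,0],[0,0,0,0],[0,0,0,0],[0,0,0,0]]'
python3 -m crank '[[0,0,0,0],[0,0,0,0],[0,0,0,0]]'
python3 - <<'E'
from h import *
s=sense();c=capture("wrist");pickle.dump((s,c),open("w14.pkl","wb"));cv2.imwrite("pics/w14.png",c["pixels"][:,:,::-1]);print(s["tcp_pos"],s["gripper_width"])
E
```

```text
time_s: 26.55
tcp_pos: [0.4614, 0.1146, 0.0222]
ee_rot: [[-0.023, 1.0, -0.001], [1.0, 0.023, -0.001], [-0.001, -0.001, -1.0]]
wrist_force: [-2.9, -1.4, 5.9]
gripper_width: 0.419
time_s: 26.72
tcp_pos: [0.4614, 0.1146, 0.0222]
ee_rot: [[-0.023, 1.0, -0.0], [1.0, 0.023, -0.001], [-0.001, -0.0, -1.0]]
wrist_force: [-2.6, -0.1, 6.1]
gripper_width: 0.417
time_s: 27.13
tcp_pos: [0.4617, 0.1148, 0.0214]
ee_rot: [[-0.023, 1.0, 0.0], [1.0, 0.023, 0.0], [0.0, 0.0, -1.0]]
wrist_force: [-0.3, 0.3, -0.2]
gripper_width: 0.59
time_s: 27.55
tcp_pos: [0.4796, 0.1147, 0.1693]
ee_rot: [[-0.024, 1.0, -0.0], [1.0, 0.024, 0.001], [0.001, -0.0, -1.0]]
wrist_force: [0.3, 1.0, -0.9]
gripper_width: 0.599
time_s: 27.97
tcp_pos: [0.5406, 0.1161, 0.1854]
ee_rot: [[-0.022, 1.0, -0.003], [1.0, 0.022, -0.001], [-0.001, -0.003, -1.0]]
wrist_force: [0.3, 0.2, -1.2]
gripper_width: 0.598
time_s: 28.22
tcp_pos: [0.5409, 0.1165, 0.1865]
ee_rot: [[-0.023, 1.0, -0.0], [1.0, 0.023, -0.0], [-0.0, -0.0, -1.0]]
wrist_force: [0.1, 0.4, 1.1]
gripper_width: 0.592
[0.54088879 0.1165204  0.18645639] 0.5923398335010227
```

View pics/w14.png

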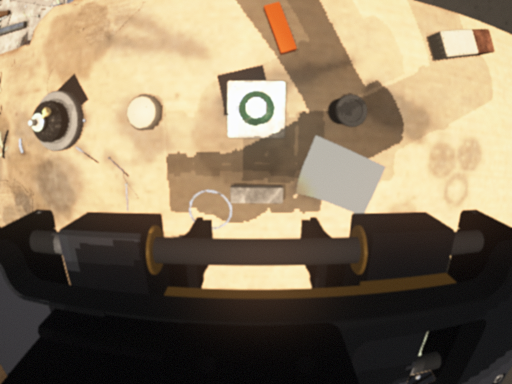

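Run:
```python
from h import *
s,c=pickle.load(open("w14.pkl","rb"));P=wcloud(c,s);z=cv2.medianBlur(P[...,2].astype(np.float32),3)
h=cv2.cvtColor(c["pixels"],cv2.COLOR_RGB2HSV)
def rect(b,zl,zh,zt):
    u0,v0,u1,v1=b;m=np.zeros(z.shape,bool);m[v0:v1,u0:u1]=1;m&=(z>zl)&(z<zh)
    k,_=cv2.findContours(m.astype(np.uint8),0,cv2.CHAIN_APPROX_NONE);k=max(k,key=cv2.contourArea)[:,0]
    return cv2.minAreaRect((wray(c,s,k,zt)[:,:2]*1000).astype(np.float32))
# block by brightness (white top)
g=c["pixels"].min(2);m=np.zeros(z.shape,bool);m[70:145,215:297]=1;m&=(z>.011)&(z<.04)
k,_=cv2.findContours(m.astype(np.uint8),0,cv2.CHAIN_APPROX_NONE);k=max(k,key=cv2.contourArea)[:,0]
print("block",cv2.minAreaRect((wray(c,s,k,.018)[:,:2]*1000).astype(np.float32)))
print("bar",rect((220,175,295,210),.007,.02,.013))
m=comp((z>.010)&(z<.035),143,113);print("lump",circ(c,s,m,.018)[0::3])
m=comp((z>.035)&(z<.056),350,108);print("can",circ(c,s,m,.047)[0::3],P[m][:,2].max())
g=((h[...,0]>45)&(h[...,0]<95)&(h[...,1]>80));g[:80]=0;g[135:]=0;g[:,:225]=0;g[:,290:]=0
g=comp(g,256,94) if g[94,256] else g;print("ring",circ(c,s,g,.031)[0::3],np.median(P[g][:,2]))
m=comp((z>.008)&(z<.08),70,120);print("lamp",circ(c,s,m&(z<.022),.014))
m=comp((z>.01)&(z<.05),460,43);print("polish",P[m].min(0),P[m].max(0))
a=c["pixels"][70:150,210:300,::-1];cv2.imwrite("pics/w14z.png",cv2.resize(a,None,fx=7,fy=7,interpolation=cv2.INTER_CUBIC))
c=capture("side");cv2.imwrite("pics/side2.png",cv2.resize(c["pixels"][:,:,::-1][120:320,100:380],None,fx=2.8,fy=2.8))
```

```text
block ((463.3033752441406, 112.72471618652344), (64.08915710449219, 67.44446563720703), 1.2878186702728271)
bar ((560.8410034179688, 117.15721893310547), (19.3389835357666, 62.19235610961914), 1.2925375699996948)
lump (array([ 0.46466924, -0.0158825 ]), array([ 0.46462221, -0.01597999]))
can (array([0.46002304, 0.21308953]), array([0.46005881, 0.21277536])) 0.3492798400356979
ring (array([0.11576182, 0.02876439]), array([0.47408014, 0.11779898])) 0.032454942265335934
lamp (array([ 0.46719702, -0.14790928]), np.float64(0.03587176111385003), array([0.07982355, 0.07466534]), array([ 0.46681597, -0.14480902]))
polish [ 0.31959887  0.11449192 -0.00084383] [0.47436778 0.45097002 0.34927984]
```

View pics/w14z.png

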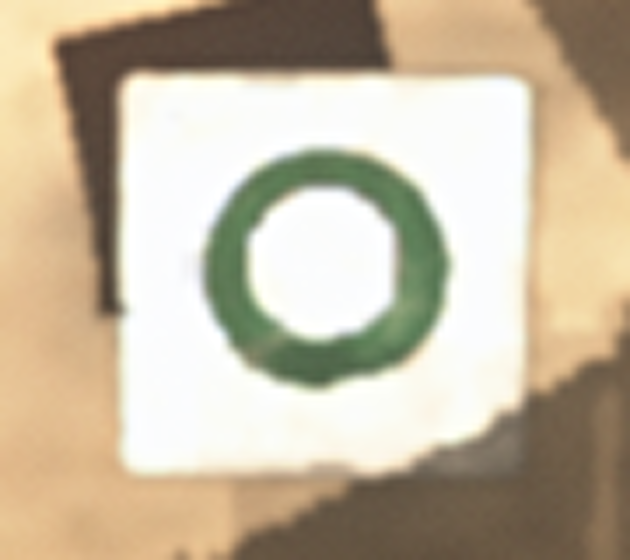

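View pics/side2.png

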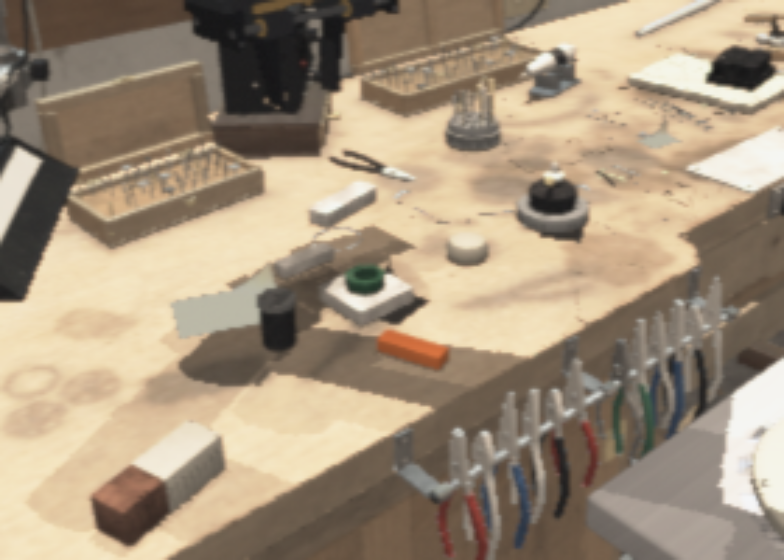

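```bash
python3 -c "
from station import *
print(finish_job())"
```

```text
the job is handed in; nothing more can be done
None
```

I moved all four parts to their places and handed the job in at about 28 s. No verdict is reported. The last wrist picture and a side view showed everything at rest and within its limits, with the gripper clear:

| Part | Last reading, relative to the block | Limit |
|---|---|---|
| Steel bar | about 98 mm behind, 1–3 mm sideways, less than 1° off parallel | 85–115 mm, 15 mm, 0.2 rad |
| Wax ring | flat on the block; ring and block centres agree to about 1–2 mm by eye | 12 mm |
| Lump | about 130 mm from the block and 132–135 mm from the lamp, 1–2 mm off line | within about 13 mm of half-way, 15 mm |
| Canister | upright, about 99 mm out on the side away from the lamp, 1–2 mm off line | 85–115 mm, 15 mm |

- **Failed or differing checks:** the automatic circle fit for the ring failed in that last picture, so I judged its centring by eye. Readings of the block centre differed by 2–3 mm between views. The lamp's y reading varied by about 4 mm because its foot was partly hidden.
- **Polishing bar, pliers and bur stand:** I did not touch them. The final measurement of the polishing bar's outline came out unusable. The side view shows all three in place by eye, but I did not measure their positions again.

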